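Set the stop blade and hold the block in the sawing jig

TASK

Get the pale wooden block ready for sawing: take the orange stop blade from its dark parking block and push it fully home in the slot of the plywood jig, and let go of it. Then lay the block flat on the jig bed, one short end square against the aluminium-faced fence and one long side touching the stop blade, and press it firmly down onto the bed and against the fence at once with one diagonal push. Finish while still holding it pressed like that, without letting go, and leave the wax tin and the glue bottle where they are.

Things in the scene. Friction and masses are not known exactly. Their poses are not given: they have to be found in the camera images.
- jig: plywood sawing jig, fixed to the bench, 130 x 130 mm; origin on the bench under its centre, z up. Its bed top is at z = 30 mm. Its +x points to the fence, which stands along the whole +x side; the fence's aluminium face is the plane x = +40 mm and its top is at z = 54 mm. +x points to the robot's right, +y away from the robot, within 0.3 rad.
- jig_bed: the bed of the jig (plywood plate, 130 x 130 mm, top 30 mm above the bench); its friction on a pressed block (coefficient up to about 1) takes part of a sideways push before the fence gets any; same origin and axes as jig
- jig_fence: the fence of the jig (wood with an aluminium face towards -x, 24 mm high above the bed); same origin and axes as jig
- jig_slot (a point): middle of the mouth of the slot in the bed, at x = 22, y = -45, z = 30 mm in the jig's frame (the end of the jig nearer to the robot); the slot is 30 mm long along the jig's x, 9 mm wide along its y and 23 mm deep
- jig_corner (a point): on the bed, where the fence's face meets the plane of the stop blade's +y face once the blade is in the slot (nominal: x = 40, y = -37, z = 30 mm in the jig's frame). The block belongs on the -x, +y side of it: its centre 45 mm from it towards -x and 22.5 mm towards +y, its length along the jig's x
- holder: dark wooden parking block of the blade, fixed, 66 x 60 x 28 mm high; origin under its centre. A slot like the jig's lies in the middle of its top, long along its x
- blade: stop blade, 120 g, 26 mm wide (x): steel tongue 6 mm thick (y), 20 mm long, lower edge rounded; above it an orange grip plate 16 mm thick (y), 44 mm high, whose underside (shoulder) stops it on the bed. Origin at the tongue's lower end, z up: shoulder z = 20, top z = 64 mm. Starts upright in the parking block, shoulder on its top. Either way round fits. Home: origin 10 mm above the bench
- block: pale wooden offcut, 45 (x) x 90 (y) x 30 mm (z), about 60 g, lying flat on the bench; origin at the centre of its underside; either short end may go to the fence
- wax: round brown wax tin, 70 mm across, 24 mm high, bystander; origin under its centre
- glue: small white glue bottle with a pink cap, 25 mm across, 77 mm high, standing; bystander; origin under its centre

How it is judged:
By the outcome, as a careful person would: the job done as asked, in the order asked, and still so for the second after the job is handed in, while the arm keeps its last pose, push and grip.
It also fails if it takes over 67 s, if anything falls off the work surface, if the arm or the gripper's body presses on something with over 40 N, if the wrist force passes 120 N, or if a joint passes its speed limit or range.

ROBOT

A 6-joint arm with a two-finger parallel gripper is mounted at the origin on a cart in front of the work surface, level with it; the furniture and walls round the work are solid. World frame = base frame: x ahead of the robot, y to its left, z up, the work surface at z = 0. Lengths are in m, angles in rad, forces in N, time in s.
With the tool pointing down it reaches from about 0.4 to 0.825 m from the base axis. Payload 7 kg.
Tool frame: the origin (TCP) lies on the centre line of the jaws, within the pads' length; the fingertips stand 22 mm ahead of it and the grasp point (between the pads) lies 3 mm ahead of it (arm.tcp_to_tips is the distance from the TCP to the fingertips, in m); z points along the fingers, y is the line along which they close (so a half turn about z gives the same grasp; the last joint's range is limited). The gripper opens to 88 mm and grips with 3 to 60 N. Pads are 19 mm wide; open, the fingers measure 130 mm over their backs; the gripper's body (78 mm by 193 mm) begins 47 mm behind the grasp point.
Start: joints at [1.431, 0.359, 0.012, 0, -1.224, -0.288], TCP at [0.28, 0.614, 0.249] pointing down, gripper open.
Joint ranges: [-3.07, 3.07], [-1.43, 2.12], [-1.02, 1.25], [-3.03, 1.67], [-3.05, -0], [-3.03, 3.03]. Speed limits (rad/s): [2.39, 2.39, 3.01, 3.14, 3.14, 3.14].

INTERFACE

Orientations are given as [roll, pitch, yaw] about the fixed x, y, z axes, in that order (R = Rz(yaw) Ry(pitch) Rx(roll)).
In Python, from station import arm gives the robot as it stands.
- The arm moves only by the tool jog_arm, never from a script. Its argument "targets" is a list of rows, each an object of numbers: "dx", "dy", "dz": the shift along the tool's x, y, z in mm; "rx", "ry", "rz": the turn, a rotation vector about the tool's x, y, z in rad; "gripper": the closure, from 0 (fully open) to 1 (shut). In form: [{"dx": .., "dy": .., "dz": .., "rx": .., "ry": .., "rz": .., "gripper": ..}, ...]. A call has exactly 8 rows; each row is the pose to reach, as a shift and turn from the pose commanded when the call began, along the tool's axes at that moment; what a row does not reach only later rows make up. A row lasts 1/12 s, in which the tool goes at most 41.7 mm and 7.16 degrees, less where a joint would pass 70% of its speed; a pose out of reach is approached as far as the arm can. A call with a gripper value outside its range is refused whole. The fingers move at their own pace and stop on an object; "force" is the grip in N (left out, the last holds). Time passes only in rows, so rows that repeat a pose let the fingers close, or fill a call up. It gives the time, the measured TCP pose, the force, the opening and the grip force at its end, in the units of the state.
- arm.get_state(): the state, without advancing time (a new reading comes with each control period).
- arm.grab_frame(name): name is "scene" or "top"; returns a dict with "frame" (384x512x3 uint8, red, green, blue), "z_map" (384x512 float32, m along the optical axis (not along the pixel's ray), 0 where there is no reading), "fx", "fy", "cx", "cy" (pixels), "distortion" ([k1, k2, p1, p2, k3] as OpenCV has them; the pictures are not rectified), "view" (4x4, takes a point from world to camera coordinates). Camera axes: x right, y down, z forward; pixel columns grow to the right and rows downward; lengths in m; the calibration is good to about 2 mm. A picture is of the moment at which its call begins.
- arm.job_done(): hands the job in; it is judged then, once.
The state is a dict: "t": time; "q": joint angles; "qd": joint speeds; "joint_efforts": joint torques, N m; "eef_pos": TCP position; "ee_rot": TCP orientation; "force": force on the tool from outside, world axes, zero at the start; "moment": the same for the moment, N m; "width": finger opening in m; "gripper_force": force on a finger pad.
Only numpy, scipy, OpenCV 4.12 (cv2) and the standard library are available. Lean on these libraries where they do the work, as an engineer would, in place of code of your own. Each camera call takes 0.05 s, during which the arm holds its last target. There are 200 camera calls.

## Working session

There is one attempt and no reset: what is moved stays moved. The work goes in short steps, Python scripts to look and compute and a tool call to move; the robot and the scene stay as the last step left them, time stands still between calls to the robot, and variables do not carry over. Pictures are saved under pics/ and viewed, at most 10 in all, crops included, and the job is handed in when it is done.

Besides the shell and the picture viewer there is one more tool, called after "Request:" by a JSON object that holds its "op" and its "data", one argument or row to a line. jog_arm: Moves the arm, as the interface text tells. Its arguments: {"type":"object","properties":{"targets":{"type":"array","items":{"type":"object","properties":{"dx":{"type":"number"},"dy":{"type":"number"},"dz":{"type":"number"},"rx":{"type":"number"},"ry":{"type":"number"},"rz":{"type":"number"},"gripper":{"type":"number"}}}},"force":{"type":"number"}},"required":["targets"]}

```bash
mkdir -p pics; ls; python3 - <<'E'
from station import arm
import cv2,numpy as np
s=arm.get_state(); print(s)
for n in("scene","top"):
    f=arm.grab_frame(n); np.savez("pics/%s0.npz"%n,**f); cv2.imwrite("pics/%s0.png"%n,f["frame"][:,:,::-1])
    print(n,f["fx"],f["fy"],f["cx"],f["cy"],f["distortion"],np.round(f["view"],4).tolist())
E
```

```text
pics
{'t': 0.0, 'q': array([ 1.43109569e+00,  3.59390115e-01,  1.10856665e-02, -3.59740121e-04,
       -1.22413498e+00, -2.88088552e-01]), 'qd': array([-1.64431127e-04, -1.39351896e-03,  7.67912855e-06, -1.05008783e-03,
       -5.18952692e-04, -1.02460285e-03]), 'joint_efforts': array([ 2.62803725e-03, -5.82729685e+01,  2.93050289e+01,  6.99738890e+00,
        6.93943395e-03, -1.58527764e-04]), 'eef_pos': array([0.27986828, 0.61374686, 0.24763053]), 'ee_rot': array([ 3.13992118e+00, -1.42639652e-04, -4.27911568e-01]), 'force': array([-0.84161832,  0.02922463,  0.18571259]), 'moment': array([-0.00829474,  0.03214317, -0.00226869]), 'gripper_force': 0.0, 'width': 0.0875777609916414}
scene 360.07087785404855 360.07087785404855 249.0984025600722 189.84537312431704 [-0.11546049  0.          0.          0.          0.        ] [[-0.41, -0.912, 0.0094, 0.1019], [-0.7439, 0.3284, -0.582, 0.4614], [0.5277, -0.2456, -0.8132, 0.6129], [0.0, 0.0, 0.0, 1.0]]
top 474.90779976889274 474.90779976889274 257.57460554094956 187.99839728899323 [-0.16685469  0.          0.          0.          0.        ] [[-0.0027, -1.0, 0.0089, -0.1176], [-0.9818, 0.001, -0.1898, 0.5168], [0.1898, -0.0092, -0.9818, 0.8773], [0.0, 0.0, 0.0, 1.0]]
```

View pics/top0.png

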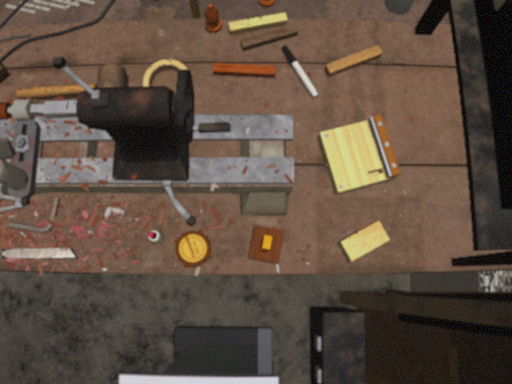

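View pics/scene0.png

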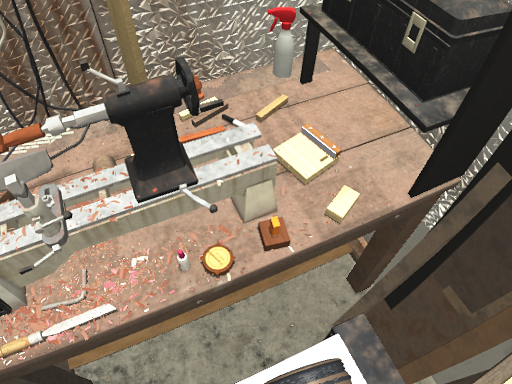

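The top view shows the jig at (360,155) with its fence on the right and the slot near (376,171). The holder and blade are at (267,244), the block at (365,241), the wax at (193,249) and the glue at (154,236). A lathe stands on the left.

```bash
cat > h.py <<'E'
import numpy as np,cv2
def cloud(f):
    K=np.array([[f["fx"],0,f["cx"]],[0,f["fy"],f["cy"]],[0,0,1]],float)
    h,w=f["z_map"].shape; u,v=np.meshgrid(np.arange(w),np.arange(h))
    p=cv2.undistortPoints(np.stack([u,v],-1).reshape(-1,1,2).astype(float),K,np.array(f["distortion"],float)).reshape(h,w,2)
    z=f["z_map"].astype(float); V=np.array(f["view"])
    c=np.dstack([p*z[...,None],z]); W=(c-V[:3,3])@V[:3,:3]; W[z==0]=np.nan
    return W
def rect(P):
    r=cv2.minAreaRect((P[:,:2]*1000).astype(np.float32)); return r
E
python3 - <<'E'
from h import *
for n in("top","scene"):
    f=dict(np.load(f"pics/{n}0.npz")); W=cloud(f); rgb=f["frame"].astype(int)
    Z=W[...,2]; 
    if n=="top": boxes=dict(jig=(310,105,405,200),holder=(240,218,292,270),block=(333,215,397,268),wax=(170,225,215,270),glue=(143,222,165,248))
    else: boxes=dict(jig=(265,115,345,185),holder=(250,205,300,255),block=(318,180,366,226),wax=(195,240,240,280),glue=(172,244,192,275))
    for k,(a,b,c,d) in boxes.items():
        w=W[b:d,a:c].reshape(-1,3); g=rgb[b:d,a:c].reshape(-1,3)
        for lo,hi in {"jig":[(.022,.036),(.048,.06)],"holder":[(.022,.034),(.065,.08)],"block":[(.024,.036)],"wax":[(.018,.03)],"glue":[(.065,.085)]}[k]:
            m=(w[:,2]>lo)&(w[:,2]<hi)
            if m.sum()>3: print(n,k,lo,m.sum(),"medz %.4f"%np.median(w[m,2]),rect(w[m]),"mean",w[m,:2].mean(0).round(4))
    # background heights
    print("bench z near block",np.nanmedian(Z[222:228,320:330]) if n=="top" else "")
    if n=="top":
        up=cv2.resize(f["frame"][95:275,235:405][:,:,::-1],None,fx=3.3,fy=3.3,interpolation=cv2.INTER_CUBIC); cv2.imwrite("pics/c1.png",up)
        # height grid map
        for x in np.arange(.3,.85,.05):
            print("%.2f"%x,[ (lambda m: int(1000*np.nanmax(Z[m])) if m.any() else -1)((abs(W[...,0]-x)<.025)&(abs(W[...,1]-y)<.025)) for y in np.arange(.4,-.5,-.05)])
E
```

```text
top jig 0.022 3232 medz 0.0296 ((597.3014526367188, -309.7241516113281), (151.0978240966797, 152.45887756347656), 15.104310989379883) mean [ 0.5878 -0.3133]
top jig 0.048 764 medz 0.0535 ((604.6077270507812, -375.4874267578125), (129.96780395507812, 26.654741287231445), 15.349242210388184) mean [ 0.6018 -0.376 ]
top holder 0.022 903 medz 0.0280 ((410.5343933105469, -135.09564208984375), (60.17807388305664, 66.40171813964844), 79.5711441040039) mean [ 0.4101 -0.1349]
top holder 0.065 121 medz 0.0720 ((410.517333984375, -134.9918975830078), (16.055025100708008, 26.185529708862305), 80.19149780273438) mean [ 0.4102 -0.135 ]
top block 0.024 1031 medz 0.0296 ((414.30340576171875, -330.6721496582031), (46.09486770629883, 90.7477035522461), 27.453847885131836) mean [ 0.4139 -0.3298]
top wax 0.018 1013 medz 0.0236 ((401.7810974121094, 9.879783630371094), (69.8047103881836, 67.80607604980469), 9.082962036132812) mean [0.4016 0.0097]
top glue 0.065 36 medz 0.0751 ((423.3763122558594, 82.59988403320312), (9.815309524536133, 10.637822151184082), 26.988689422607422) mean [0.4234 0.082 ]
bench z n
[... 1371 characters left out ...]
, 106.09932708740234), 86.08379364013672) mean [ 0.4165 -0.1328]
scene holder 0.065 87 medz 0.0715 ((410.141845703125, -136.17462158203125), (16.270421981811523, 26.91602325439453), 79.1943359375) mean [ 0.4089 -0.1358]
scene block 0.024 564 medz 0.0301 ((415.6889953613281, -331.968017578125), (45.47450637817383, 91.95333099365234), 28.311723709106445) mean [ 0.4138 -0.3291]
scene wax 0.018 746 medz 0.0232 ((401.1772155761719, 9.09823226928711), (69.93959045410156, 70.36316680908203), 9.300714492797852) mean [0.4004 0.0094]
scene glue 0.065 27 medz 0.0743 ((422.0866394042969, 83.21162414550781), (10.523327827453613, 8.550836563110352), 56.85915756225586) mean [0.422 0.083]
bench z near block
```

View pics/c1.png

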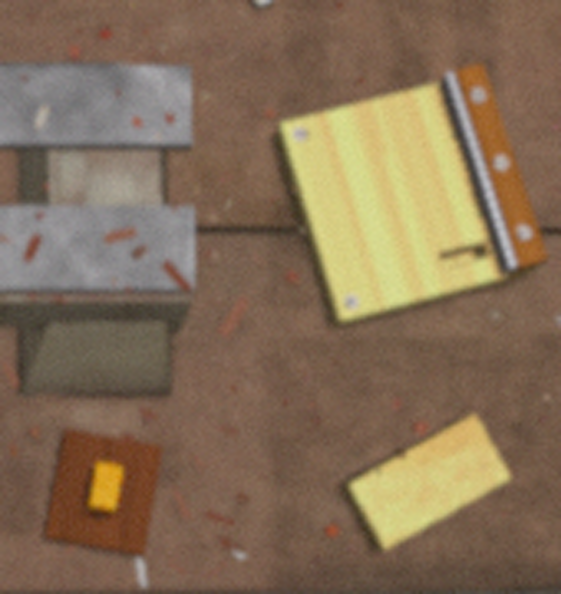

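The crop confirms the layout: the blade is upright in its holder, the jig slot is near crop (465,253), and the lathe bed ends just behind the holder. I'll retract first to clear the lathe.

Request:
{"op": "jog_arm", "data": {
  "targets": [
    {"dx": 104,"dy": 227,"dz": -50},
    {"dx": 104,"dy": 227,"dz": -50},
    {"dx": 104,"dy": 227,"dz": -50},
    {"dx": 104,"dy": 227,"dz": -50},
    {"dx": 104,"dy": 227,"dz": -50},
    {"dx": 104,"dy": 227,"dz": -50},
    {"dx": 104,"dy": 227,"dz": -50},
    {"dx": 104,"dy": 227,"dz": -50}
  ]
}}

```text
invalid input at $.targets[0]: expected keys dx, dy, dz, rx, ry, rz, gripper
```

```bash
cat >> h.py <<'E'
from scipy.spatial.transform import Rotation as Ro
def to(s,x,y,z,yaw,tilt=None):
    R=Ro.from_euler("xyz",s["ee_rot"]); T=Ro.from_euler("xyz",[np.pi,0,yaw]) if tilt is None else tilt
    d=R.inv().apply(np.array([x,y,z])-s["eef_pos"])*1000; r=(R.inv()*T).as_rotvec()
    print("d",d.round(1),"|d|",np.linalg.norm(d).round(),"r",r.round(4))
E
python3 - <<'E'
from h import *; from station import arm
f=dict(np.load("pics/top0.npz")); W=cloud(f); X,Y,Z=W[...,0],W[...,1],W[...,2]
for lo,hi in((-.26,-.2),(-.2,-.15),(-.15,-.1),(-.1,-.05),(-.05,0),(0,.05),(.05,.15),(.15,.25),(.25,.4)):
    print(lo,hi,[ (h,round(float(np.nanmin(np.r_[9,X[(Y>lo)&(Y<hi)&(Z>h)&(X>.3)]])),3)) for h in (.1,.19,.25)])
s=arm.get_state(); print(s["eef_pos"],s["ee_rot"],s["q"])
to(s,.42,.1,.30,-.428); to(s,.412,-.1,.3,np.radians(-10))
E
```

```text
-0.26 -0.2 [(0.1, 9.0), (0.19, 9.0), (0.25, 9.0)]
-0.2 -0.15 [(0.1, 0.499), (0.19, 9.0), (0.25, 9.0)]
-0.15 -0.1 [(0.1, 0.497), (0.19, 9.0), (0.25, 9.0)]
-0.1 -0.05 [(0.1, 0.498), (0.19, 0.542), (0.25, 0.542)]
-0.05 0 [(0.1, 0.431), (0.19, 0.515), (0.25, 0.515)]
0 0.05 [(0.1, 0.432), (0.19, 0.494), (0.25, 0.537)]
0.05 0.15 [(0.1, 0.497), (0.19, 0.504), (0.25, 0.536)]
0.15 0.25 [(0.1, 0.447), (0.19, 0.447), (0.25, 0.447)]
0.25 0.4 [(0.1, 0.452), (0.19, 0.454), (0.25, 0.454)]
[0.27989269 0.61379144 0.24771027] [ 3.14009599e+00 -1.33913311e-04 -4.27883394e-01] [ 1.43109070e+00  3.59325975e-01  1.11554139e-02 -3.15757067e-04
 -1.22409879e+00 -2.88070357e-01]
d [340.7 409.4 -51.6] |d| 535.0 r [ 0.0015 -0.0001  0.0001]
d [416.4 594.7 -51.3] |d| 728.0 r [ 1.500e-03  1.000e-04 -2.534e-01]
```

Request:
{"op": "jog_arm", "data": {
  "targets": [
    {"dx": 104,"dy": 227,"dz": -50,"rx": 0,"ry": 0,"rz": 0,"gripper": 0},
    {"dx": 104,"dy": 227,"dz": -50,"rx": 0,"ry": 0,"rz": 0,"gripper": 0},
    {"dx": 104,"dy": 227,"dz": -50,"rx": 0,"ry": 0,"rz": 0,"gripper": 0},
    {"dx": 104,"dy": 227,"dz": -50,"rx": 0,"ry": 0,"rz": 0,"gripper": 0},
    {"dx": 104,"dy": 227,"dz": -50,"rx": 0,"ry": 0,"rz": 0,"gripper": 0},
    {"dx": 104,"dy": 227,"dz": -50,"rx": 0,"ry": 0,"rz": 0,"gripper": 0},
    {"dx": 104,"dy": 227,"dz": -50,"rx": 0,"ry": 0,"rz": 0,"gripper": 0},
    {"dx": 104,"dy": 227,"dz": -50,"rx": 0,"ry": 0,"rz": 0,"gripper": 0}
  ]
}}

```text
t: 0.77
eef_pos: [0.2805, 0.3625, 0.2999]
ee_rot: [-3.139, 0.001, -0.429]
force: [-0.2, -0.0, 0.7]
width: 0.0878
gripper_force: 0.0
```

```bash
python3 - <<'E'
from h import *; from station import arm
s=arm.get_state(); print(s["t"],s["eef_pos"],s["ee_rot"],s["q"])
to(s,.40,.12,.30,-.428); to(s,.41,-.12,.3,np.radians(-10))
E
```

```text
0.7667 [0.28053922 0.36254308 0.29993501] [-3.13858977e+00  7.04484161e-04 -4.28873049e-01] [ 1.34384137e+00 -4.22873415e-02 -3.57832023e-01 -9.26052795e-05
 -1.25216848e+00 -2.01890273e-01]
d [209.5 170.9  -0.7] |d| 270.0 r [-0.003   0.0007 -0.0009]
d [318.4 385.   -1.4] |d| 500.0 r [-0.0031  0.0003 -0.2543]
```

Request:
{"op": "jog_arm", "data": {
  "targets": [
    {"dx": 210,"dy": 171,"dz": 0,"rx": 0,"ry": 0,"rz": 0,"gripper": 0},
    {"dx": 210,"dy": 171,"dz": 0,"rx": 0,"ry": 0,"rz": 0,"gripper": 0},
    {"dx": 210,"dy": 171,"dz": 0,"rx": 0,"ry": 0,"rz": 0,"gripper": 0},
    {"dx": 210,"dy": 171,"dz": 0,"rx": 0,"ry": 0,"rz": 0,"gripper": 0},
    {"dx": 210,"dy": 171,"dz": 0,"rx": 0,"ry": 0,"rz": 0,"gripper": 0},
    {"dx": 210,"dy": 171,"dz": 0,"rx": 0,"ry": 0,"rz": 0,"gripper": 0},
    {"dx": 210,"dy": 171,"dz": 0,"rx": 0,"ry": 0,"rz": 0,"gripper": 0},
    {"dx": 210,"dy": 171,"dz": 0,"rx": 0,"ry": 0,"rz": 0,"gripper": 0}
  ]
}}

```text
t: 1.43
eef_pos: [0.402, 0.1194, 0.298]
ee_rot: [3.14, 0.0, -0.431]
force: [-0.9, 0.4, 0.4]
width: 0.0878
gripper_force: 0.0
```

```bash
python3 - <<'E'
from h import *; from station import arm
s=arm.get_state(); print(s["t"],s["eef_pos"],s["ee_rot"],s["q"])
to(s,.4105,-.135,.2,np.radians(-10))
f=arm.grab_frame("scene"); cv2.imwrite("pics/s1.png",f["frame"][:,:,::-1])
E
```

```text
1.4333 [0.40197813 0.11942028 0.29795943] [ 3.13993670e+00  3.24629963e-04 -4.31189909e-01] [ 7.64119115e-01 -1.12750763e-01 -4.25500495e-01  3.20658848e-04
 -1.25970624e+00  3.75389165e-01]
d [114.1 227.4  98.3] |d| 273.0 r [ 0.0016  0.0005 -0.2567]
```

View pics/s1.png

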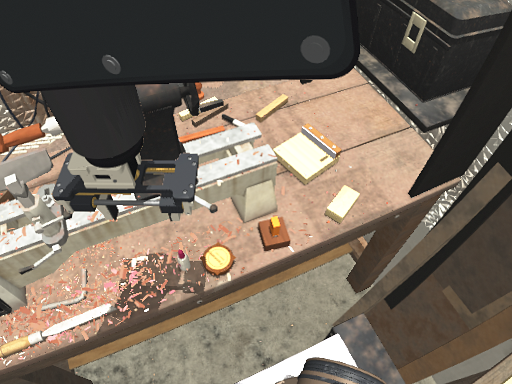

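Request:
{"op": "jog_arm", "data": {
  "targets": [
    {"dx": 114,"dy": 227,"dz": 0,"rx": 0,"ry": 0,"rz": -0.255,"gripper": 0.4},
    {"dx": 114,"dy": 227,"dz": 0,"rx": 0,"ry": 0,"rz": -0.255,"gripper": 0.4},
    {"dx": 114,"dy": 227,"dz": 0,"rx": 0,"ry": 0,"rz": -0.255,"gripper": 0.4},
    {"dx": 114,"dy": 227,"dz": 0,"rx": 0,"ry": 0,"rz": -0.255,"gripper": 0.4},
    {"dx": 114,"dy": 227,"dz": 0,"rx": 0,"ry": 0,"rz": -0.255,"gripper": 0.4},
    {"dx": 114,"dy": 227,"dz": 20,"rx": 0,"ry": 0,"rz": -0.255,"gripper": 0.4},
    {"dx": 114,"dy": 227,"dz": 60,"rx": 0,"ry": 0,"rz": -0.255,"gripper": 0.4},
    {"dx": 114,"dy": 227,"dz": 98,"rx": 0,"ry": 0,"rz": -0.255,"gripper": 0.4}
  ]
}}

```text
t: 2.15
eef_pos: [0.412, -0.1333, 0.2049]
ee_rot: [-3.141, -0.004, -0.175]
force: [1.1, 0.2, -1.0]
width: 0.053
gripper_force: 0.0
```

```bash
python3 - <<'E'
from h import *; from station import arm
s=arm.get_state(); print(s["t"],s["eef_pos"],s["ee_rot"],s["q"])
to(s,.4105,-.135,.061,np.radians(-10))
E
```

```text
2.15 [ 0.41204433 -0.13328185  0.20489298] [-3.14075765 -0.00419017 -0.17486256] [ 1.46464233e-01 -1.71957183e-02 -5.60037468e-01  6.21855592e-04
 -1.02371525e+00  1.24914892e+00]
d [ -1.8   2.1 143.9] |d| 144.0 r [-0.0008 -0.0042 -0.0003]
```

Request:
{"op": "jog_arm", "data": {
  "targets": [
    {"dx": 0,"dy": 0,"dz": 40,"rx": 0,"ry": 0,"rz": 0,"gripper": 0.4},
    {"dx": 0,"dy": 0,"dz": 80,"rx": 0,"ry": 0,"rz": 0,"gripper": 0.4},
    {"dx": 0,"dy": 0,"dz": 90,"rx": 0,"ry": 0,"rz": 0,"gripper": 0.4},
    {"dx": 0,"dy": 0,"dz": 90,"rx": 0,"ry": 0,"rz": 0,"gripper": 0.4},
    {"dx": 0,"dy": 0,"dz": 90,"rx": 0,"ry": 0,"rz": 0,"gripper": 0.4},
    {"dx": 0,"dy": 0,"dz": 90,"rx": 0,"ry": 0,"rz": 0,"gripper": 0.4},
    {"dx": 0,"dy": 0,"dz": 90,"rx": 0,"ry": 0,"rz": 0,"gripper": 0.4},
    {"dx": 0,"dy": 0,"dz": 90,"rx": 0,"ry": 0,"rz": 0,"gripper": 0.4}
  ]
}}

```text
t: 2.82
eef_pos: [0.4113, -0.1314, 0.1161]
ee_rot: [-3.141, -0.003, -0.172]
force: [0.2, 1.5, -0.3]
width: 0.0527
gripper_force: 0.0
```

```bash
python3 - <<'E'
from h import *; from station import arm
s=arm.get_state(); print(s["t"],s["eef_pos"],s["ee_rot"])
to(s,.4105,-.135,.061,np.radians(-10.1))
E
```

```text
2.8167 [ 0.41127585 -0.1314062   0.11612002] [-3.14078379e+00 -2.71733501e-03 -1.72200105e-01]
d [-0.3  3.7 55.1] |d| 55.0 r [-0.0008 -0.0027  0.0041]
```

Request:
{"op": "jog_arm", "data": {
  "targets": [
    {"dx": 0,"dy": 4,"dz": 20,"rx": 0,"ry": 0,"rz": 0,"gripper": 0.4},
    {"dx": 0,"dy": 4,"dz": 40,"rx": 0,"ry": 0,"rz": 0,"gripper": 0.4},
    {"dx": 0,"dy": 4,"dz": 55,"rx": 0,"ry": 0,"rz": 0,"gripper": 0.4},
    {"dx": 0,"dy": 4,"dz": 55,"rx": 0,"ry": 0,"rz": 0,"gripper": 0.4},
    {"dx": 0,"dy": 4,"dz": 55,"rx": 0,"ry": 0,"rz": 0,"gripper": 0.4},
    {"dx": 0,"dy": 4,"dz": 55,"rx": 0,"ry": 0,"rz": 0,"gripper": 0.4},
    {"dx": 0,"dy": 4,"dz": 55,"rx": 0,"ry": 0,"rz": 0,"gripper": 0.4},
    {"dx": 0,"dy": 4,"dz": 55,"rx": 0,"ry": 0,"rz": 0,"gripper": 0.4}
  ]
}}

```text
t: 3.48
eef_pos: [0.4103, -0.1356, 0.0609]
ee_rot: [-3.141, -0.002, -0.173]
force: [0.3, 0.2, 0.2]
width: 0.0526
gripper_force: 0.0
```

```bash
python3 - <<'E'
from h import *; from station import arm
s=arm.get_state(); print(s["t"],s["eef_pos"],s["ee_rot"])
to(s,.4105,-.135,.061,np.radians(-10.1))
f=arm.grab_frame("scene"); cv2.imwrite("pics/s2.png",cv2.resize(f["frame"][150:280,150:330][:,:,::-1],None,fx=4,fy=4,interpolation=2))
E
```

```text
3.4833 [ 0.41025606 -0.13564636  0.0608977 ] [-3.14101146e+00 -2.09991338e-03 -1.72642088e-01]
d [ 0.1 -0.7 -0.1] |d| 1.0 r [-0.0006 -0.0021  0.0036]
```

View pics/s2.png

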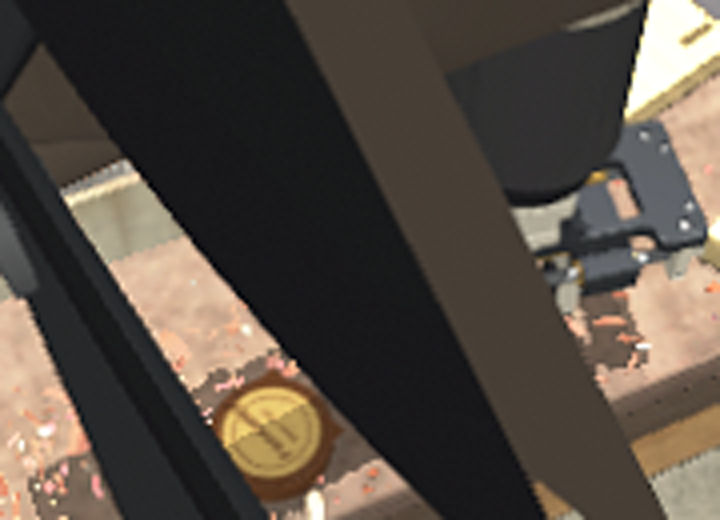

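The arm hides the blade in this view, with the gripper at crop (620,230). The pose agrees with the measurement, so I'll grip.

Request:
{"op": "jog_arm", "data": {
  "targets": [
    {"dx": 0,"dy": 0,"dz": 0,"rx": 0,"ry": 0,"rz": 0,"gripper": 1},
    {"dx": 0,"dy": 0,"dz": 0,"rx": 0,"ry": 0,"rz": 0,"gripper": 1},
    {"dx": 0,"dy": 0,"dz": 0,"rx": 0,"ry": 0,"rz": 0,"gripper": 1},
    {"dx": 0,"dy": 0,"dz": 0,"rx": 0,"ry": 0,"rz": 0,"gripper": 1},
    {"dx": 0,"dy": 0,"dz": 0,"rx": 0,"ry": 0,"rz": 0,"gripper": 1},
    {"dx": 0,"dy": 0,"dz": 0,"rx": 0,"ry": 0,"rz": 0,"gripper": 1},
    {"dx": 0,"dy": 0,"dz": 0,"rx": 0,"ry": 0,"rz": 0,"gripper": 1},
    {"dx": 0,"dy": 0,"dz": 0,"rx": 0,"ry": 0,"rz": 0,"gripper": 1}
  ],
  "force": 40
}}

```text
t: 4.2
eef_pos: [0.4095, -0.1357, 0.0598]
ee_rot: [3.142, 0.0, -0.173]
force: [0.2, 0.2, -1.0]
width: 0.016
gripper_force: 40.0
```

```bash
python3 - <<'E'
from h import *; from station import arm
s=arm.get_state(); print(s["t"],s["eef_pos"],s["ee_rot"],s["width"],s["gripper_force"],s["force"])
E
```

```text
4.2 [ 0.40945865 -0.13574265  0.05979921] [ 3.14155676e+00  1.04569245e-04 -1.72829435e-01] 0.01596130704688323 39.99957740306854 [ 0.16809828  0.23519302 -0.9537391 ]
```

Request:
{"op": "jog_arm", "data": {
  "targets": [
    {"dx": 0,"dy": 0,"dz": -10,"rx": 0,"ry": 0,"rz": 0,"gripper": 1},
    {"dx": 0,"dy": 0,"dz": -30,"rx": 0,"ry": 0,"rz": 0,"gripper": 1},
    {"dx": 0,"dy": 0,"dz": -60,"rx": 0,"ry": 0,"rz": 0,"gripper": 1},
    {"dx": 0,"dy": 0,"dz": -90,"rx": 0,"ry": 0,"rz": 0,"gripper": 1},
    {"dx": 0,"dy": 0,"dz": -120,"rx": 0,"ry": 0,"rz": 0,"gripper": 1},
    {"dx": 0,"dy": 0,"dz": -120,"rx": 0,"ry": 0,"rz": 0,"gripper": 1},
    {"dx": 0,"dy": 0,"dz": -120,"rx": 0,"ry": 0,"rz": 0,"gripper": 1},
    {"dx": 0,"dy": 0,"dz": -120,"rx": 0,"ry": 0,"rz": 0,"gripper": 1}
  ]
}}

```text
t: 4.87
eef_pos: [0.4089, -0.1357, 0.1793]
ee_rot: [-3.141, 0.001, -0.173]
force: [-1.0, 1.1, -1.6]
width: 0.0159
gripper_force: 40.0
```

```bash
python3 - <<'E'
from h import *; from station import arm
s=arm.get_state(); print(s["t"],s["eef_pos"],s["ee_rot"],s["width"],s["gripper_force"],s["force"])
to(s,.45,-.32,.18,np.radians(-74.7))
f=dict(np.load("pics/top0.npz")); W=cloud(f)[100:205,305:405].reshape(-1,3); R=f["frame"][100:205,305:405].reshape(-1,3)
# jig: fence top and bed edges -> refine yaw
m=(W[:,2]>.048)&(W[:,2]<.062)
b=(W[:,2]>.026)&(W[:,2]<.034)&(W[:,1]<-.235); 
for k,q in(("fence",m),("bed",b),("all",m|b)): print(k,rect(W[q]))
# slot: deep points inside the bed
O=np.array([.5907,-.3249])
for a in (15.3,):
    a=np.radians(a); c=np.array([np.cos(a),np.sin(a)]); x=np.array([c[1],-c[0]])
    J=np.c_[(W[:,:2]-O)@x,(W[:,:2]-O)@c]*1000
    q=(W[:,2]<.027)&(abs(J[:,0])<58)&(abs(J[:,1])<58)
    print(q.sum(),np.c_[J[q],W[q,2]*1000].round(0)[:60].tolist())
    q=(W[:,2]>.026)&(W[:,2]<.06)&(abs(J).max(1)<80)
    print("extent",np.percentile(J[q],[0.5,1,50,99,99.5],axis=0).round(1).tolist())
E
```

```text
4.8667 [ 0.40887562 -0.13565624  0.17931112] [-3.14122724e+00  5.33614368e-04 -1.73185813e-01] 0.01590286355495844 39.99943792819977 [-0.99237313  1.13841481 -1.56590928]
d [ 72.3 174.5  -0.8] |d| 189.0 r [-0.0000e+00  7.0000e-04  1.1306e+00]
fence ((604.6077270507812, -375.4874267578125), (129.96780395507812, 26.654741287231445), 15.349242210388184)
bed ((587.678466796875, -310.54974365234375), (132.38595581054688, 149.3248291015625), 15.390155792236328)
all ((588.438232421875, -313.30999755859375), (132.38595581054688, 155.0506591796875), 15.390155792236328)
187 [[32.0, 56.0, 25.0], [25.0, 55.0, 26.0], [-16.0, 57.0, 25.0], [3.0, 50.0, 26.0], [-37.0, 55.0, 27.0], [-21.0, 51.0, 26.0], [-39.0, 54.0, 27.0], [-11.0, 46.0, 27.0], [28.0, 36.0, 26.0], [-40.0, 52.0, 26.0], [-36.0, 51.0, 25.0], [17.0, 37.0, 27.0], [-43.0, 50.0, 27.0], [37.0, 30.0, 25.0], [-53.0, 51.0, 27.0], [-45.0, 49.0, 25.0], [-7.0, 39.0, 25.0], [-54.0, 49.0, 27.0], [-16.0, 39.0, 26.0], [0.0, 34.0, 27.0], [-40.0, 43.0, 25.0], [6.0, 31.0, 26.0], [-47.0, 43.0, 26.0], [12.0, 27.0, 25.0], [-42.0, 39.0, 27.0], [21.0, 22.0, 27.0], [-21.0, 31.0, 27.0], [-14.0, 29.0, 27.0], [30.0, 18.0, 26.0], [39.0, 15.0, 26.0], [-3.0, 24.0, 26.0], [28.0, 12.0, 26.0], [34.0, 10.0, 27.0], [-51.0, 31.0, 26.0], [-13.0, 20.0, 27.0], [42.0, 6.0, 27.0], [-57.0, 30.0, 25.0], [-21.0, 21.0, 25.0], [21.0, 9.0, 26.0], [-52.0, 26.0, 26.0], [-42.0, 24.0, 27.0], [-20.0, 18.0, 26.0], [-14.0, 16.0, 26.0], [-8.0, 14.0, 27.0], [-6.0, 14.0, 25.0], [-53.0, 24.0, 27.0], [-23.0, 17.0, 25.0], [3.0, 9.0, 26.0], [9.0, 8.0, 27.0], [18.0, 6.0, 25.0], [30.0, 2.0, 27.0], [38.0, 0.0, 25.0], [-26.0, 15.0, 27.0], [-20.0, 13.0, 27.0], [3.0, 8.0, 25.0], [11.0, 5.0, 26.0], [13.0, 3.0, 24.0], [-51.0, 18.0, 25.0], [-47.0, 16.0, 25.0], [-9.0, 6.0, 25.0]]
extent [[-63.7, -64.8], [-63.1, -64.0], [3.4, -0.2], [63.7, 64.5], [64.4, 65.3]]
```

Request:
{"op": "jog_arm", "data": {
  "targets": [
    {"dx": 9,"dy": 22,"dz": 0,"rx": 0,"ry": 0,"rz": 0.12,"gripper": 1},
    {"dx": 18,"dy": 44,"dz": 0,"rx": 0,"ry": 0,"rz": 0.24,"gripper": 1},
    {"dx": 27,"dy": 66,"dz": 0,"rx": 0,"ry": 0,"rz": 0.36,"gripper": 1},
    {"dx": 36,"dy": 88,"dz": 0,"rx": 0,"ry": 0,"rz": 0.48,"gripper": 1},
    {"dx": 45,"dy": 110,"dz": 0,"rx": 0,"ry": 0,"rz": 0.6,"gripper": 1},
    {"dx": 54,"dy": 132,"dz": 0,"rx": 0,"ry": 0,"rz": 0.72,"gripper": 1},
    {"dx": 63,"dy": 154,"dz": 0,"rx": 0,"ry": 0,"rz": 0.84,"gripper": 1},
    {"dx": 72,"dy": 174,"dz": 0,"rx": 0,"ry": 0,"rz": 0.96,"gripper": 1}
  ]
}}

```text
t: 5.53
eef_pos: [0.4496, -0.3206, 0.1776]
ee_rot: [3.139, 0.003, -1.139]
force: [0.4, 0.1, -0.9]
width: 0.0163
gripper_force: 40.0
```

```bash
python3 - <<'E'
from h import *; from station import arm
s=arm.get_state(); print(s["t"],s["eef_pos"],s["ee_rot"],s["q"])
to(s,.5526,-.358,.13,np.radians(-74.63))
f=dict(np.load("pics/top0.npz"))
K=np.array([[f["fx"],0,f["cx"]],[0,f["fy"],f["cy"]],[0,0,1]],float)
h,w=f["z_map"].shape; u,v=np.meshgrid(np.arange(w),np.arange(h)); V=f["view"]
p=cv2.undistortPoints(np.stack([u,v],-1).reshape(-1,1,2).astype(float),K,f["distortion"]).reshape(h,w,2)
d=np.dstack([p,np.ones((h,w))])@V[:3,:3]; C=-V[:3,:3].T@V[:3,3]
P=C+d*((.03-C[2])/d[...,2])[...,None]
a=np.radians(15.37); c=np.array([np.cos(a),np.sin(a)]); x=np.array([c[1],-c[0]]); O=np.array([.5907,-.3249])
J=np.dstack([(P[...,:2]-O)@x,(P[...,:2]-O)@c])*1000
g=cv2.cvtColor(f["frame"],cv2.COLOR_RGB2GRAY)
mx=np.float32(J[...,0]);
# resample gray to jig grid
from scipy.interpolate import griddata
m=(abs(J[...,0]-22)<30)&(abs(J[...,1]+45)<25)
gx,gy=np.meshgrid(np.arange(2,42,2),np.arange(-35,-57,-1.))
G=griddata(J[m],g[m],(gx,gy)); print("x",gx[0].astype(int).tolist())
for r,y in zip(G,gy[:,0]): print(int(y),r.astype(int).tolist())
E
```

```text
5.5333 [ 0.44962019 -0.32056316  0.17763245] [ 3.13896025e+00  2.60182144e-03 -1.13918972e+00] [-2.64850926e-01  2.18364943e-01 -3.57309101e-01 -3.65357228e-04
 -9.98810759e-01  6.96659293e-01]
d [ 77.2 -78.   47.2] |d| 119.0 r [0.0028 0.0024 0.1634]
x [2, 4, 6, 8, 10, 12, 14, 16, 18, 20, 22, 24, 26, 28, 30, 32, 34, 36, 38, 40]
-35 [198, 197, 195, 190, 193, 196, 197, 193, 196, 191, 192, 197, 201, 202, 206, 205, 204, 199, 182, 149]
-36 [199, 196, 197, 189, 187, 192, 196, 191, 190, 188, 189, 192, 199, 198, 200, 202, 200, 196, 182, 148]
-37 [199, 194, 192, 184, 181, 182, 185, 185, 183, 180, 180, 184, 195, 193, 192, 196, 196, 188, 174, 145]
-38 [199, 194, 187, 171, 166, 171, 172, 171, 168, 169, 170, 172, 181, 185, 185, 182, 183, 179, 165, 137]
-39 [197, 194, 183, 162, 151, 152, 156, 157, 151, 149, 154, 158, 164, 164, 168, 169, 168, 165, 157, 130]
-40 [198, 193, 180, 152, 138, 136, 138, 140, 139, 131, 134, 139, 146, 144, 147, 145, 148, 150, 147, 128]
-41 [199, 192, 177, 142, 125, 128, 129, 122, 127, 127, 127, 120, 127, 128, 126, 120, 125, 132, 137, 120]
-42 [199, 191, 174, 150, 128, 122, 
[... 828 characters left out ...]
 189, 184, 185, 186, 187, 188, 188, 182, 174, 167, 166, 161, 152, 131]
-51 [202, 196, 195, 191, 194, 189, 189, 188, 188, 187, 188, 191, 192, 190, 190, 184, 180, 175, 160, 132]
-52 [202, 197, 194, 194, 194, 195, 193, 192, 191, 191, 192, 194, 198, 197, 198, 200, 194, 183, 165, 132]
-53 [201, 197, 194, 196, 194, 199, 199, 193, 194, 194, 196, 197, 201, 203, 204, 203, 200, 192, 170, 133]
-54 [201, 197, 194, 197, 194, 196, 200, 197, 196, 194, 196, 201, 203, 205, 206, 206, 200, 192, 172, 134]
-55 [200, 197, 195, 196, 195, 194, 198, 197, 197, 196, 195, 200, 204, 206, 206, 206, 201, 192, 173, 134]
-56 [199, 197, 196, 194, 195, 196, 197, 196, 197, 195, 194, 198, 203, 207, 207, 205, 202, 193, 173, 135]
```

Request:
{"op": "jog_arm", "data": {
  "targets": [
    {"dx": 19,"dy": -20,"dz": 0,"rx": 0,"ry": 0,"rz": 0.05,"gripper": 1},
    {"dx": 38,"dy": -40,"dz": 12,"rx": 0,"ry": 0,"rz": 0.1,"gripper": 1},
    {"dx": 58,"dy": -60,"dz": 24,"rx": 0,"ry": 0,"rz": 0.163,"gripper": 1},
    {"dx": 77,"dy": -78,"dz": 47,"rx": 0,"ry": 0,"rz": 0.163,"gripper": 1},
    {"dx": 77,"dy": -78,"dz": 47,"rx": 0,"ry": 0,"rz": 0.163,"gripper": 1},
    {"dx": 77,"dy": -78,"dz": 47,"rx": 0,"ry": 0,"rz": 0.163,"gripper": 1},
    {"dx": 77,"dy": -78,"dz": 47,"rx": 0,"ry": 0,"rz": 0.163,"gripper": 1},
    {"dx": 77,"dy": -78,"dz": 47,"rx": 0,"ry": 0,"rz": 0.163,"gripper": 1}
  ]
}}

```text
t: 6.2
eef_pos: [0.5531, -0.356, 0.1327]
ee_rot: [3.141, 0.0, -1.296]
force: [-0.0, -0.5, -1.3]
width: 0.0155
gripper_force: 40.0
```

```bash
python3 - <<'E'
from h import *; from station import arm
s=arm.get_state(); print(s["t"],s["eef_pos"],s["ee_rot"],s["q"])
to(s,.5526,-.358,.0885,np.radians(-74.63))
for n,b in(("top",(300,100,420,220)),("scene",(250,90,370,210))):
    f=arm.grab_frame(n); np.savez(f"pics/{n}1.npz",**f)
    globals()[n]=cv2.resize(f["frame"][b[1]:b[3],b[0]:b[2]][:,:,::-1],None,fx=3.3,fy=3.3,interpolation=2)
cv2.imwrite("pics/c2.png",np.hstack([top,scene]))
E
```

```text
6.2 [ 0.55310205 -0.35598021  0.13273222] [ 3.14097194e+00  3.35191088e-04 -1.29569229e+00] [-2.75949209e-01  4.19768253e-01 -1.74069767e-01  4.75403797e-05
 -9.77662636e-01  5.51026766e-01]
d [ 1.8  1.  44.2] |d| 44.0 r [0.0006 0.0003 0.0068]
```

View pics/c2.png

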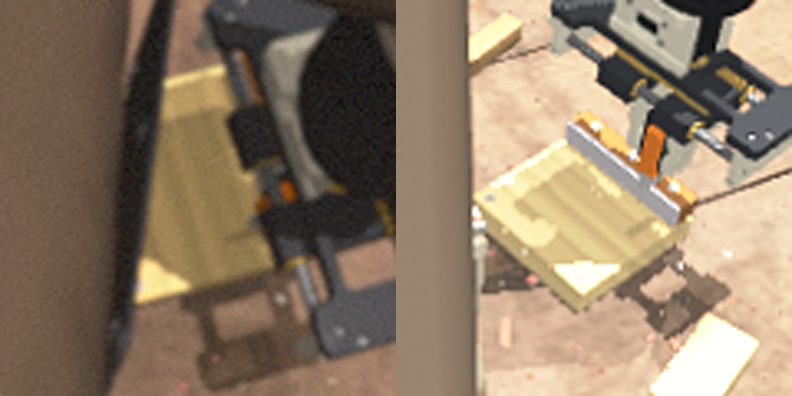

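The right half of the picture shows the blade held upright over the jig, orange grip at (652,150). I'll lower it to just above the slot and check its offset along the jig's x.

Request:
{"op": "jog_arm", "data": {
  "targets": [
    {"dx": 2,"dy": 1,"dz": 15,"rx": 0,"ry": 0,"rz": 0.007,"gripper": 1},
    {"dx": 2,"dy": 1,"dz": 30,"rx": 0,"ry": 0,"rz": 0.007,"gripper": 1},
    {"dx": 2,"dy": 1,"dz": 43,"rx": 0,"ry": 0,"rz": 0.007,"gripper": 1},
    {"dx": 2,"dy": 1,"dz": 43,"rx": 0,"ry": 0,"rz": 0.007,"gripper": 1},
    {"dx": 2,"dy": 1,"dz": 43,"rx": 0,"ry": 0,"rz": 0.007,"gripper": 1},
    {"dx": 2,"dy": 1,"dz": 43,"rx": 0,"ry": 0,"rz": 0.007,"gripper": 1},
    {"dx": 2,"dy": 1,"dz": 43,"rx": 0,"ry": 0,"rz": 0.007,"gripper": 1},
    {"dx": 2,"dy": 1,"dz": 43,"rx": 0,"ry": 0,"rz": 0.007,"gripper": 1}
  ]
}}

```text
t: 6.97
eef_pos: [0.5539, -0.3586, 0.0912]
ee_rot: [-3.14, -0.001, -1.303]
force: [-1.0, -0.5, -0.9]
width: 0.0161
gripper_force: 40.0
```

```bash
python3 - <<'E'
from h import *; from station import arm
s=arm.get_state(); print(s["t"],s["eef_pos"],s["ee_rot"],s["force"])
to(s,.5526,-.358,.0595,np.radians(-74.63))
a=np.radians(15.37); c=np.array([np.cos(a),np.sin(a)]); x=np.array([c[1],-c[0]]); O=np.array([.5907,-.3249])
print("tcp jig",(s["eef_pos"][:2]-O)@x*1000,(s["eef_pos"][:2]-O)@c*1000)
for n,t in(("scene1",(.5531,-.356)),("scene",s["eef_pos"][:2]),("top1",(.5531,-.356))):
    f=dict(np.load(f"pics/{n}.npz")) if n!="scene" else arm.grab_frame(n)
    W=cloud(f).reshape(-1,3); H=cv2.cvtColor(f["frame"],cv2.COLOR_RGB2HSV).reshape(-1,3)
    m=(H[:,0]>3)&(H[:,0]<22)&(H[:,1]>170)&(H[:,2]>90)&(np.hypot(*(W[:,:2]-t).T)<.03)
    J=np.c_[(W[m,:2]-t)@x,(W[m,:2]-t)@c,W[m,2]]*1000
    if len(J): print(n,m.sum(),np.percentile(J,[2,10,50,90,98],axis=0).round(1).tolist())
E
```

```text
6.9667 [ 0.55392931 -0.35855087  0.09115421] [-3.13998471e+00 -1.15387580e-03 -1.30262525e+00] [-1.03379592 -0.48204554 -0.92623539]
d [-0.9  1.2 31.7] |d| 32.0 r [-0.0016 -0.0012 -0.0001]
tcp jig 22.701205187890352 -44.37476394799008
scene1 85 [[-13.5, -7.4, 104.7], [-13.3, -7.0, 108.1], [-11.8, -0.1, 128.2], [-9.5, 6.1, 144.8], [-6.6, 8.2, 146.6]]
scene 68 [[-14.2, -8.2, 65.4], [-13.5, -7.5, 67.6], [-12.2, -1.4, 86.1], [-9.9, 5.2, 101.4], [-8.3, 6.9, 103.8]]
top1 29 [[-26.4, -14.5, 106.8], [-24.2, -12.0, 115.9], [-7.4, 2.8, 144.6], [-3.8, 6.1, 210.2], [-2.3, 6.8, 212.3]]
```

Request:
{"op": "jog_arm", "data": {
  "targets": [
    {"dx": -1,"dy": 0.6,"dz": 0,"rx": 0,"ry": 0,"rz": 0,"gripper": 1},
    {"dx": -1,"dy": 0.6,"dz": 0,"rx": 0,"ry": 0,"rz": 0,"gripper": 1},
    {"dx": -1,"dy": 0.6,"dz": 3,"rx": 0,"ry": 0,"rz": 0,"gripper": 1},
    {"dx": -1,"dy": 0.6,"dz": 6,"rx": 0,"ry": 0,"rz": 0,"gripper": 1},
    {"dx": -1,"dy": 0.6,"dz": 9,"rx": 0,"ry": 0,"rz": 0,"gripper": 1},
    {"dx": -1,"dy": 0.6,"dz": 12,"rx": 0,"ry": 0,"rz": 0,"gripper": 1},
    {"dx": -1,"dy": 0.6,"dz": 13,"rx": 0,"ry": 0,"rz": 0,"gripper": 1},
    {"dx": -1,"dy": 0.6,"dz": 13,"rx": 0,"ry": 0,"rz": 0,"gripper": 1}
  ]
}}

```text
t: 7.68
eef_pos: [0.5525, -0.3575, 0.0763]
ee_rot: [3.141, 0.0, -1.303]
force: [1.3, 0.3, -0.6]
width: 0.0156
gripper_force: 40.0
```

```bash
cat >> h.py <<'E'
a=np.radians(15.37); jy=np.array([np.cos(a),np.sin(a)]); jx=np.array([jy[1],-jy[0]]); O=np.array([.5907,-.3249])
def toj(s,x,y,z,yaw=np.radians(-74.63),tilt=None):
    p=s["eef_pos"][:2]-O; print("t",s["t"],"tcp jig",(p@jx*1000).round(2),(p@jy*1000).round(2),"z",s["eef_pos"][2],"rot",s["ee_rot"],"F",s["force"].round(1),"w",s["width"],s["gripper_force"])
    w=O+(x*jx+y*jy)/1000; to(s,w[0],w[1],z,yaw,tilt)
E
python3 - <<'E'
from h import *; from station import arm
toj(arm.get_state(),21.8,-45,.0615)
E
```

```text
t 7.6833 tcp jig 21.3 -45.5 z 0.07628696750836153 rot [ 3.14115183e+00  3.29061477e-04 -1.30284334e+00] F [ 1.3  0.3 -0.6] w 0.015632222744834393 39.99923765659332
d [ 0.5 -0.5 14.8] |d| 15.0 r [ 0.0004  0.0003 -0.0003]
```

Request:
{"op": "jog_arm", "data": {
  "targets": [
    {"dx": 0,"dy": 0,"dz": 3,"rx": 0,"ry": 0,"rz": 0,"gripper": 1},
    {"dx": 0,"dy": 0,"dz": 6,"rx": 0,"ry": 0,"rz": 0,"gripper": 1},
    {"dx": 0,"dy": 0,"dz": 9,"rx": 0,"ry": 0,"rz": 0,"gripper": 1},
    {"dx": 0,"dy": 0,"dz": 12,"rx": 0,"ry": 0,"rz": 0,"gripper": 1},
    {"dx": 0,"dy": 0,"dz": 14,"rx": 0,"ry": 0,"rz": 0,"gripper": 1},
    {"dx": 0,"dy": 0,"dz": 15,"rx": 0,"ry": 0,"rz": 0,"gripper": 1},
    {"dx": 0,"dy": 0,"dz": 16,"rx": 0,"ry": 0,"rz": 0,"gripper": 1},
    {"dx": 0,"dy": 0,"dz": 16,"rx": 0,"ry": 0,"rz": 0,"gripper": 1}
  ]
}}

```text
t: 8.35
eef_pos: [0.5525, -0.3575, 0.0619]
ee_rot: [-3.142, -0.0, -1.302]
force: [-3.4, 2.8, 7.9]
width: 0.0159
gripper_force: 40.0
```

```bash
python3 - <<'E'
from h import *; from station import arm
toj(arm.get_state(),21.8,-45,.0615)
E
```

```text
t 8.35 tcp jig 21.37 -45.45 z 0.061850365504398416 rot [-3.14158614e+00 -3.10030334e-04 -1.30242588e+00] F [-3.4  2.8  7.9] w 0.01593730454711713 40.00134587287903
d [ 0.4 -0.5  0.4] |d| 1.0 r [-0.     -0.0003  0.0001]
```

Request:
{"op": "jog_arm", "data": {
  "targets": [
    {"dx": 0,"dy": 0,"dz": 1,"rx": 0,"ry": 0,"rz": 0,"gripper": 1},
    {"dx": 0,"dy": 0,"dz": 2,"rx": 0,"ry": 0,"rz": 0,"gripper": 1},
    {"dx": 0,"dy": 0,"dz": 2,"rx": 0,"ry": 0,"rz": 0,"gripper": 1},
    {"dx": 0,"dy": 0,"dz": 2,"rx": 0,"ry": 0,"rz": 0,"gripper": 1},
    {"dx": 0,"dy": 0,"dz": 0,"rx": 0,"ry": 0,"rz": 0,"gripper": 0.5},
    {"dx": 0,"dy": 0,"dz": 0,"rx": 0,"ry": 0,"rz": 0,"gripper": 0.5},
    {"dx": 0,"dy": 0,"dz": 0,"rx": 0,"ry": 0,"rz": 0,"gripper": 0.5},
    {"dx": 0,"dy": 0,"dz": 0,"rx": 0,"ry": 0,"rz": 0,"gripper": 0.5}
  ]
}}

```text
t: 9.02
eef_pos: [0.5524, -0.3576, 0.0605]
ee_rot: [3.141, 0.0, -1.303]
force: [0.9, -0.3, -1.0]
width: 0.0371
gripper_force: 0.0
```

Request:
{"op": "jog_arm", "data": {
  "targets": [
    {"dx": 0,"dy": 0,"dz": -10,"rx": 0,"ry": 0,"rz": 0,"gripper": 0.5},
    {"dx": 0,"dy": 0,"dz": -30,"rx": 0,"ry": 0,"rz": 0,"gripper": 0.5},
    {"dx": 0,"dy": 0,"dz": -60,"rx": 0,"ry": 0,"rz": 0,"gripper": 0.5},
    {"dx": 0,"dy": 0,"dz": -90,"rx": 0,"ry": 0,"rz": 0,"gripper": 0.5},
    {"dx": 0,"dy": 0,"dz": -120,"rx": 0,"ry": 0,"rz": 0,"gripper": 0.2},
    {"dx": 0,"dy": 0,"dz": -120,"rx": 0,"ry": 0,"rz": 0,"gripper": 0.2},
    {"dx": 0,"dy": 0,"dz": -120,"rx": 0,"ry": 0,"rz": 0,"gripper": 0.2},
    {"dx": 0,"dy": 0,"dz": -120,"rx": 0,"ry": 0,"rz": 0,"gripper": 0.2}
  ]
}}

```text
t: 9.68
eef_pos: [0.5523, -0.3574, 0.1809]
ee_rot: [-3.141, 0.0, -1.303]
force: [0.1, 0.5, -1.9]
width: 0.0647
gripper_force: 0.0
```

```bash
python3 - <<'E'
from h import *; from station import arm
to(arm.get_state(),.4113,-.3242,.12,np.radians(-62.3))
E
```

```text
d [-69.3 127.2  60.9] |d| 157.0 r [-2.000e-04  2.000e-04 -2.157e-01]
```

Request:
{"op": "jog_arm", "data": {
  "targets": [
    {"dx": -14,"dy": 26,"dz": 0,"rx": 0,"ry": 0,"rz": -0.05,"gripper": 0.15},
    {"dx": -28,"dy": 52,"dz": 5,"rx": 0,"ry": 0,"rz": -0.1,"gripper": 0.15},
    {"dx": -42,"dy": 78,"dz": 20,"rx": 0,"ry": 0,"rz": -0.15,"gripper": 0.15},
    {"dx": -56,"dy": 104,"dz": 40,"rx": 0,"ry": 0,"rz": -0.2,"gripper": 0.15},
    {"dx": -69,"dy": 127,"dz": 61,"rx": 0,"ry": 0,"rz": -0.216,"gripper": 0.15},
    {"dx": -69,"dy": 127,"dz": 61,"rx": 0,"ry": 0,"rz": -0.216,"gripper": 0.15},
    {"dx": -69,"dy": 127,"dz": 61,"rx": 0,"ry": 0,"rz": -0.216,"gripper": 0.15},
    {"dx": -69,"dy": 127,"dz": 61,"rx": 0,"ry": 0,"rz": -0.216,"gripper": 0.15}
  ]
}}

```text
t: 10.35
eef_pos: [0.4119, -0.3248, 0.1195]
ee_rot: [3.141, 0.0, -1.087]
force: [0.1, 0.4, 0.0]
width: 0.0743
gripper_force: 0.0
```

```bash
python3 - <<'E'
from h import *; from station import arm
s=arm.get_state(); print(s["eef_pos"],s["ee_rot"]); to(s,.4113,-.3242,.027,np.radians(-62.3))
ims=[]
for n,b in(("top",(300,100,420,220)),("scene",(250,90,370,210))):
    f=arm.grab_frame(n); np.savez(f"pics/{n}2.npz",**f)
    ims.append(cv2.resize(f["frame"][b[1]:b[3],b[0]:b[2]][:,:,::-1],None,fx=3.3,fy=3.3,interpolation=2))
    W=cloud(f).reshape(-1,3); H=cv2.cvtColor(f["frame"],cv2.COLOR_RGB2HSV).reshape(-1,3)
    J=np.c_[(W[:,:2]-O)@jx,(W[:,:2]-O)@jy,W[:,2]]*1000
    m=(abs(J[:,0]-22)<22)&(abs(J[:,1]+45)<18)&(J[:,2]>65)&(J[:,2]<85)
    if m.sum()>10: print(n,m.sum(),"z",np.median(J[m,2]),cv2.minAreaRect(J[m,:2].astype(np.float32)))
cv2.imwrite("pics/c3.png",np.hstack(ims))
E
```

```text
[ 0.41189862 -0.32481744  0.11952001] [ 3.14076381e+00  3.99348894e-04 -1.08683659e+00]
d [-0.8  0.2 92.5] |d| 93.0 r [0.0008 0.0004 0.0005]
```

View pics/c3.png

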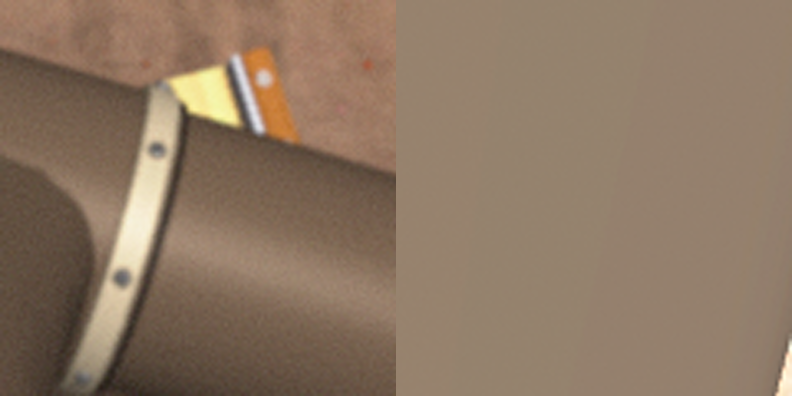

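The arm hides the jig from both cameras here; only the far corner of the fence shows, near (260,80). I'll go on to the block.

Request:
{"op": "jog_arm", "data": {
  "targets": [
    {"dx": -1,"dy": 0,"dz": 25,"rx": 0,"ry": 0,"rz": 0,"gripper": 0.15},
    {"dx": -1,"dy": 0,"dz": 50,"rx": 0,"ry": 0,"rz": 0,"gripper": 0.15},
    {"dx": -1,"dy": 0,"dz": 75,"rx": 0,"ry": 0,"rz": 0,"gripper": 0.15},
    {"dx": -1,"dy": 0,"dz": 88,"rx": 0,"ry": 0,"rz": 0,"gripper": 0.15},
    {"dx": -1,"dy": 0,"dz": 92,"rx": 0,"ry": 0,"rz": 0,"gripper": 0.15},
    {"dx": -1,"dy": 0,"dz": 92,"rx": 0,"ry": 0,"rz": 0,"gripper": 0.15},
    {"dx": -1,"dy": 0,"dz": 92,"rx": 0,"ry": 0,"rz": 0,"gripper": 0.15},
    {"dx": -1,"dy": 0,"dz": 92,"rx": 0,"ry": 0,"rz": 0,"gripper": 0.15}
  ]
}}

```text
t: 11.12
eef_pos: [0.4124, -0.3241, 0.0289]
ee_rot: [-3.14, -0.001, -1.087]
force: [-1.0, 0.1, 0.7]
width: 0.0746
gripper_force: 0.0
```

Request:
{"op": "jog_arm", "data": {
  "targets": [
    {"dx": 0,"dy": 0,"dz": 0,"rx": 0,"ry": 0,"rz": 0,"gripper": 1},
    {"dx": 0,"dy": 0,"dz": 0,"rx": 0,"ry": 0,"rz": 0,"gripper": 1},
    {"dx": 0,"dy": 0,"dz": 0,"rx": 0,"ry": 0,"rz": 0,"gripper": 1},
    {"dx": 0,"dy": 0,"dz": 0,"rx": 0,"ry": 0,"rz": 0,"gripper": 1},
    {"dx": 0,"dy": 0,"dz": 0,"rx": 0,"ry": 0,"rz": 0,"gripper": 1},
    {"dx": 0,"dy": 0,"dz": 0,"rx": 0,"ry": 0,"rz": 0,"gripper": 1},
    {"dx": 0,"dy": 0,"dz": 0,"rx": 0,"ry": 0,"rz": 0,"gripper": 1},
    {"dx": 0,"dy": 0,"dz": 0,"rx": 0,"ry": 0,"rz": 0,"gripper": 1}
  ],
  "force": 60
}}

```text
t: 11.78
eef_pos: [0.4114, -0.3238, 0.0281]
ee_rot: [-3.142, -0.0, -1.087]
force: [-0.9, 0.4, 5.6]
width: 0.0446
gripper_force: 60.0
```

```bash
python3 - <<'E'
from h import *; from station import arm
s=arm.get_state(); print(s["eef_pos"],s["ee_rot"],s["width"],s["gripper_force"],s["force"])
E
```

```text
[ 0.41136259 -0.32382154  0.0280826 ] [-3.14152006e+00 -1.69784066e-04 -1.08674799e+00] 0.044643717802652125 60.001620054244995 [-0.92394222  0.35523362  5.55307991]
```

Request:
{"op": "jog_arm", "data": {
  "targets": [
    {"dx": 0,"dy": 0,"dz": -10,"rx": 0,"ry": 0,"rz": 0,"gripper": 1},
    {"dx": 0,"dy": 0,"dz": -30,"rx": 0,"ry": 0,"rz": 0,"gripper": 1},
    {"dx": 0,"dy": 0,"dz": -60,"rx": 0,"ry": 0,"rz": 0,"gripper": 1},
    {"dx": 0,"dy": 0,"dz": -90,"rx": 0,"ry": 0,"rz": 0,"gripper": 1},
    {"dx": 0,"dy": 0,"dz": -110,"rx": 0,"ry": 0,"rz": 0,"gripper": 1},
    {"dx": 0,"dy": 0,"dz": -110,"rx": 0,"ry": 0,"rz": 0,"gripper": 1},
    {"dx": 0,"dy": 0,"dz": -110,"rx": 0,"ry": 0,"rz": 0,"gripper": 1},
    {"dx": 0,"dy": 0,"dz": -110,"rx": 0,"ry": 0,"rz": 0,"gripper": 1}
  ]
}}

```text
t: 12.45
eef_pos: [0.4109, -0.3235, 0.1378]
ee_rot: [-3.141, 0.0, -1.087]
force: [0.2, 0.1, -0.8]
width: 0.0446
gripper_force: 60.0
```

```bash
python3 - <<'E'
from h import *; from station import arm
toj(arm.get_state(),-20,-9,.13)
E
```

```text
t 12.45 tcp jig -49.0 -173.0 z 0.13775138987166985 rot [-3.14144399e+00  3.88457103e-04 -1.08713108e+00] F [ 0.2  0.1 -0.8] w 0.04460881054202468 59.99972105026245
d [  63.4 -154.     7.7] |d| 167.0 r [-1.000e-04  4.000e-04  2.154e-01]
```

Request:
{"op": "jog_arm", "data": {
  "targets": [
    {"dx": 10,"dy": -25,"dz": 0,"rx": 0,"ry": 0,"rz": 0.04,"gripper": 1},
    {"dx": 21,"dy": -51,"dz": 0,"rx": 0,"ry": 0,"rz": 0.08,"gripper": 1},
    {"dx": 32,"dy": -77,"dz": 0,"rx": 0,"ry": 0,"rz": 0.12,"gripper": 1},
    {"dx": 43,"dy": -103,"dz": 0,"rx": 0,"ry": 0,"rz": 0.16,"gripper": 1},
    {"dx": 53,"dy": -129,"dz": 0,"rx": 0,"ry": 0,"rz": 0.2,"gripper": 1},
    {"dx": 63,"dy": -154,"dz": 5,"rx": 0,"ry": 0,"rz": 0.2155,"gripper": 1},
    {"dx": 63,"dy": -154,"dz": 8,"rx": 0,"ry": 0,"rz": 0.2155,"gripper": 1},
    {"dx": 63,"dy": -154,"dz": 8,"rx": 0,"ry": 0,"rz": 0.2155,"gripper": 1}
  ]
}}

```text
t: 13.12
eef_pos: [0.5767, -0.3071, 0.1267]
ee_rot: [3.138, 0.003, -1.302]
force: [-0.8, -0.6, -1.2]
width: 0.0446
gripper_force: 60.0
```

```bash
python3 - <<'E'
from h import *; from station import arm
toj(arm.get_state(),-20,-9,.062)
ims=[]
for n,b in(("top",(300,100,420,220)),("scene",(250,90,370,210))):
    f=arm.grab_frame(n); np.savez(f"pics/{n}3.npz",**f)
    ims.append(cv2.resize(f["frame"][b[1]:b[3],b[0]:b[2]][:,:,::-1],None,fx=3.3,fy=3.3,interpolation=2))
    W=cloud(f).reshape(-1,3)
    J=np.c_[(W[:,:2]-O)@jx,(W[:,:2]-O)@jy,W[:,2]]*1000
    m=(abs(J[:,0]-22)<20)&(abs(J[:,1]+45)<15)&(J[:,2]>65)&(J[:,2]<80)
    if m.sum()>10: print(n,m.sum(),"z",np.median(J[m,2]),cv2.minAreaRect(J[m,:2].astype(np.float32)))
cv2.imwrite("pics/c4.png",np.hstack(ims))
E
```

```text
t 13.1167 tcp jig -20.92 -8.81 z 0.12667076596075685 rot [ 3.13756147e+00  2.54037979e-03 -1.30160669e+00] F [-0.8 -0.6 -1.2] w 0.044576832704929466 59.9996942281723
d [ 1.1 -0.1 64.7] |d| 65.0 r [0.004  0.0025 0.0009]
top 27 z 72.89583386737478 ((20.885915756225586, -52.88954162597656), (25.001493453979492, 3.4975361824035645), 3.0074124336242676)
scene 49 z 72.33791877029849 ((20.525968551635742, -46.464744567871094), (16.283733367919922, 24.338260650634766), 87.2831802368164)
```

View pics/c4.png

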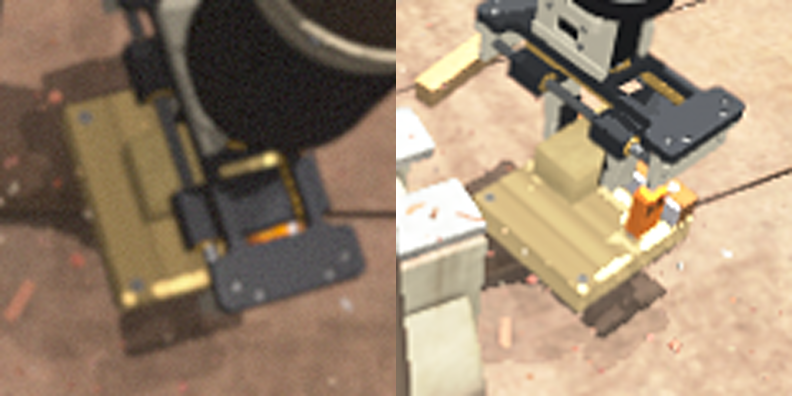

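The right half shows the blade home in the slot at (650,210), shoulder on the bed, and the block held above the jig at (570,165). I'll lower it clear of the fence and the blade.

Request:
{"op": "jog_arm", "data": {
  "targets": [
    {"dx": 1,"dy": 0,"dz": 15,"rx": 0,"ry": 0,"rz": 0,"gripper": 1},
    {"dx": 1,"dy": 0,"dz": 30,"rx": 0,"ry": 0,"rz": 0,"gripper": 1},
    {"dx": 1,"dy": 0,"dz": 45,"rx": 0,"ry": 0,"rz": 0,"gripper": 1},
    {"dx": 1,"dy": 0,"dz": 55,"rx": 0,"ry": 0,"rz": 0,"gripper": 1},
    {"dx": 1,"dy": 0,"dz": 62,"rx": 0,"ry": 0,"rz": 0,"gripper": 1},
    {"dx": 1,"dy": 0,"dz": 64,"rx": 0,"ry": 0,"rz": 0,"gripper": 1},
    {"dx": 1,"dy": 0,"dz": 64,"rx": 0,"ry": 0,"rz": 0,"gripper": 1},
    {"dx": 1,"dy": 0,"dz": 64,"rx": 0,"ry": 0,"rz": 0,"gripper": 1}
  ]
}}

```text
t: 13.88
eef_pos: [0.5775, -0.3091, 0.0665]
ee_rot: [-3.141, -0.001, -1.302]
force: [0.1, 0.5, 0.4]
width: 0.0445
gripper_force: 60.0
```

```bash
python3 - <<'E'
from h import *; from station import arm
s=arm.get_state(); toj(s,-13.3,-14.0,.0588); print(s["moment"])
E
```

```text
t 13.8833 tcp jig -18.76 -8.51 z 0.0665480278060882 rot [-3.14091173e+00 -5.94571036e-04 -1.30217875e+00] F [0.1 0.5 0.4] w 0.04445125672454766 59.999881982803345
d [5.5 5.5 7.7] |d| 11.0 r [-0.0007 -0.0006  0.0004]
[ 0.06938808 -0.03352949  0.00800213]
```

Request:
{"op": "jog_arm", "data": {
  "targets": [
    {"dx": 0,"dy": 0,"dz": 3,"rx": 0,"ry": 0,"rz": 0,"gripper": 1},
    {"dx": 0,"dy": 0,"dz": 6,"rx": 0,"ry": 0,"rz": 0,"gripper": 1},
    {"dx": 1,"dy": 0,"dz": 6.5,"rx": 0,"ry": 0,"rz": 0,"gripper": 1},
    {"dx": 2,"dy": 1,"dz": 6.5,"rx": 0,"ry": 0,"rz": 0,"gripper": 1},
    {"dx": 3,"dy": 2,"dz": 6.5,"rx": 0,"ry": 0,"rz": 0,"gripper": 1},
    {"dx": 4,"dy": 3,"dz": 6.5,"rx": 0,"ry": 0,"rz": 0,"gripper": 1},
    {"dx": 4,"dy": 4,"dz": 6.5,"rx": 0,"ry": 0,"rz": 0,"gripper": 1},
    {"dx": 4,"dy": 4,"dz": 6.5,"rx": 0,"ry": 0,"rz": 0,"gripper": 1}
  ]
}}

```text
t: 14.55
eef_pos: [0.5742, -0.3139, 0.0594]
ee_rot: [3.142, 0.0, -1.303]
force: [-0.1, 0.4, -0.0]
width: 0.0444
gripper_force: 60.0
```

```bash
cat > st.py <<'E'
from h import *; from station import arm
s=arm.get_state(); toj(s,-13.3,-14.9,.058); F=s["force"]; print("Fjig",(F[:2]@jx).round(1),(F[:2]@jy).round(1),F[2].round(1),"M",s["moment"].round(2))
E
python3 st.py
```

```text
t 14.55 tcp jig -14.95 -13.02 z 0.05941557213760439 rot [ 3.14155049e+00  1.68501570e-05 -1.30255352e+00] F [-0.1  0.4 -0. ] w 0.04435622213350249 59.99991953372955
d [1.7 1.9 1.4] |d| 3.0 r [ 0.  0. -0.]
Fjig -0.4 -0.0 -0.0 M [0.07 0.01 0.04]
```

Request:
{"op": "jog_arm", "data": {
  "targets": [
    {"dx": 0.5,"dy": 0,"dz": 0.5,"rx": 0,"ry": 0,"rz": 0,"gripper": 1},
    {"dx": 1,"dy": 0,"dz": 0.5,"rx": 0,"ry": 0,"rz": 0,"gripper": 1},
    {"dx": 1.5,"dy": 0,"dz": 0.5,"rx": 0,"ry": 0,"rz": 0,"gripper": 1},
    {"dx": 2,"dy": 0,"dz": 0.5,"rx": 0,"ry": 0,"rz": 0,"gripper": 1},
    {"dx": 2.5,"dy": 0,"dz": 0.5,"rx": 0,"ry": 0,"rz": 0,"gripper": 1},
    {"dx": 3,"dy": 0,"dz": 0.5,"rx": 0,"ry": 0,"rz": 0,"gripper": 1},
    {"dx": 3,"dy": 0,"dz": 0.5,"rx": 0,"ry": 0,"rz": 0,"gripper": 1},
    {"dx": 3,"dy": 0,"dz": 0.5,"rx": 0,"ry": 0,"rz": 0,"gripper": 1}
  ]
}}

```text
t: 15.22
eef_pos: [0.5751, -0.3161, 0.0588]
ee_rot: [3.141, 0.001, -1.302]
force: [0.0, 5.4, 2.2]
width: 0.0444
gripper_force: 60.0
```

```bash
python3 st.py
```

```text
t 15.2167 tcp jig -12.64 -12.69 z 0.058798833677234257 rot [ 3.14143460e+00  6.85032823e-04 -1.30229674e+00] F [0.  5.4 2.2] w 0.04441650915086213 60.00072419643402
d [-0.7  2.2  0.8] |d| 2.0 r [0.0002 0.0007 0.0002]
Fjig -5.2 1.5 2.2 M [ 1.92  0.18 -0.05]
```

Request:
{"op": "jog_arm", "data": {
  "targets": [
    {"dx": -0.5,"dy": 0.5,"dz": 0,"rx": 0,"ry": 0,"rz": 0,"gripper": 1},
    {"dx": -0.5,"dy": 1,"dz": 0,"rx": 0,"ry": 0,"rz": 0,"gripper": 1},
    {"dx": -0.5,"dy": 1.5,"dz": 0,"rx": 0,"ry": 0,"rz": 0,"gripper": 1},
    {"dx": -0.5,"dy": 2,"dz": 0,"rx": 0,"ry": 0,"rz": 0,"gripper": 1},
    {"dx": -0.5,"dy": 2.3,"dz": 0,"rx": 0,"ry": 0,"rz": 0,"gripper": 1},
    {"dx": -0.5,"dy": 2.6,"dz": 0,"rx": 0,"ry": 0,"rz": 0,"gripper": 1},
    {"dx": -0.5,"dy": 2.6,"dz": 0,"rx": 0,"ry": 0,"rz": 0,"gripper": 1},
    {"dx": -0.5,"dy": 2.6,"dz": 0,"rx": 0,"ry": 0,"rz": 0,"gripper": 1}
  ]
}}

```text
t: 15.88
eef_pos: [0.5728, -0.3167, 0.0588]
ee_rot: [-3.141, 0.0, -1.302]
force: [1.8, 4.6, -0.8]
width: 0.0446
gripper_force: 60.0
```

```bash
python3 st.py
```

```text
t 15.8833 tcp jig -12.67 -15.04 z 0.058822777307155565 rot [-3.14106371e+00  8.47931264e-06 -1.30220117e+00] F [ 1.8  4.6 -0.8] w 0.044565693631547124 60.000507831573486
d [-0.6 -0.1  0.8] |d| 1.0 r [-0.0005  0.      0.0003]
Fjig -3.9 3.0 -0.8 M [ 2.08 -0.74  0.09]
```

Request:
{"op": "jog_arm", "data": {
  "targets": [
    {"dx": 0,"dy": 0.3,"dz": 0,"rx": 0,"ry": 0,"rz": 0,"gripper": 1},
    {"dx": 0,"dy": 0.6,"dz": 0,"rx": 0,"ry": 0,"rz": 0,"gripper": 1},
    {"dx": 0,"dy": 0.9,"dz": 0,"rx": 0,"ry": 0,"rz": 0,"gripper": 1},
    {"dx": 0,"dy": 1.2,"dz": 0,"rx": 0,"ry": 0,"rz": 0,"gripper": 1},
    {"dx": 0,"dy": 1.4,"dz": 0,"rx": 0,"ry": 0,"rz": 0,"gripper": 1},
    {"dx": 0,"dy": 1.4,"dz": 0,"rx": 0,"ry": 0,"rz": 0,"gripper": 1},
    {"dx": 0,"dy": 1.4,"dz": 0,"rx": 0,"ry": 0,"rz": 0,"gripper": 1},
    {"dx": 0,"dy": 1.4,"dz": 0,"rx": 0,"ry": 0,"rz": 0,"gripper": 1}
  ]
}}

```text
t: 16.55
eef_pos: [0.5726, -0.3167, 0.059]
ee_rot: [-3.139, -0.001, -1.302]
force: [4.3, 6.1, -1.1]
width: 0.0447
gripper_force: 60.0
```

```bash
python3 st.py
```

```text
t 16.55 tcp jig -12.66 -15.26 z 0.0589847572656675 rot [-3.13918018e+00 -5.76926760e-04 -1.30175626e+00] F [ 4.3  6.1 -1.1] w 0.04470341030181556 60.00197231769562
d [-0.6 -0.4  1. ] |d| 1.0 r [-0.0024 -0.0006  0.0008]
Fjig -4.8 5.8 -1.1 M [ 2.75 -1.86  0.12]
```

Request:
{"op": "jog_arm", "data": {
  "targets": [
    {"dx": 0,"dy": 0,"dz": 0.5,"rx": 0,"ry": 0,"rz": 0,"gripper": 1},
    {"dx": 0,"dy": 0,"dz": 1,"rx": 0,"ry": 0,"rz": 0,"gripper": 1},
    {"dx": 0.5,"dy": 0,"dz": 1.3,"rx": 0,"ry": 0,"rz": 0,"gripper": 1},
    {"dx": 1,"dy": 0,"dz": 1.6,"rx": 0,"ry": 0,"rz": 0,"gripper": 1},
    {"dx": 1.5,"dy": 0,"dz": 2,"rx": 0,"ry": 0,"rz": 0,"gripper": 1},
    {"dx": 2,"dy": 0,"dz": 2,"rx": 0,"ry": 0,"rz": 0,"gripper": 1},
    {"dx": 2,"dy": 0,"dz": 2,"rx": 0,"ry": 0,"rz": 0,"gripper": 1},
    {"dx": 2,"dy": 0,"dz": 2,"rx": 0,"ry": 0,"rz": 0,"gripper": 1}
  ]
}}

```text
t: 17.22
eef_pos: [0.5727, -0.3169, 0.0582]
ee_rot: [-3.139, 0.001, -1.302]
force: [0.2, 20.0, 10.9]
width: 0.0446
gripper_force: 60.0
```

```bash
python3 st.py
```

```text
t 17.2167 tcp jig -12.48 -15.23 z 0.0581756314626347 rot [-3.13936312e+00  1.26788823e-03 -1.30186595e+00] F [ 0.2 20.  10.9] w 0.044587102196689994 60.00547707080841
d [-0.8 -0.3  0.2] |d| 1.0 r [-0.0022  0.0013  0.0007]
Fjig -19.2 5.5 10.9 M [ 6.93 -0.16 -0.11]
```

Request:
{"op": "jog_arm", "data": {
  "targets": [
    {"dx": 0.7,"dy": 0,"dz": 0.2,"rx": 0,"ry": 0,"rz": 0,"gripper": 1},
    {"dx": 1.4,"dy": 0,"dz": 0.4,"rx": 0,"ry": 0,"rz": 0,"gripper": 1},
    {"dx": 2.1,"dy": 0,"dz": 0.6,"rx": 0,"ry": 0,"rz": 0,"gripper": 1},
    {"dx": 2.8,"dy": 0,"dz": 0.8,"rx": 0,"ry": 0,"rz": 0,"gripper": 1},
    {"dx": 3.5,"dy": 0,"dz": 1,"rx": 0,"ry": 0,"rz": 0,"gripper": 1},
    {"dx": 3.5,"dy": 0,"dz": 1,"rx": 0,"ry": 0,"rz": 0,"gripper": 1},
    {"dx": 3.5,"dy": 0,"dz": 1,"rx": 0,"ry": 0,"rz": 0,"gripper": 1},
    {"dx": 3.5,"dy": 0,"dz": 1,"rx": 0,"ry": 0,"rz": 0,"gripper": 1}
  ]
}}

```text
t: 17.88
eef_pos: [0.5728, -0.3171, 0.0581]
ee_rot: [-3.14, 0.005, -1.302]
force: [-4.5, 38.6, 26.3]
width: 0.0444
gripper_force: 60.0
```

```bash
python3 st.py
```

```text
t 17.8833 tcp jig -12.28 -15.19 z 0.058121191026083624 rot [-3.14006443  0.00484413 -1.30156892] F [-4.5 38.6 26.3] w 0.04440180574189886 60.0175005197525
d [-1.  -0.3  0.1] |d| 1.0 r [-0.0015  0.0048  0.001 ]
Fjig -38.4 5.8 26.3 M [13.71  1.73 -0.25]
```

Request:
{"op": "jog_arm", "data": {
  "targets": [
    {"dx": 0.3,"dy": 0,"dz": 0,"rx": 0,"ry": 0.001,"rz": 0,"gripper": 1},
    {"dx": 0.6,"dy": 0,"dz": 0,"rx": 0,"ry": 0.002,"rz": 0,"gripper": 1},
    {"dx": 0.9,"dy": 0,"dz": 0,"rx": 0,"ry": 0.003,"rz": 0,"gripper": 1},
    {"dx": 1.2,"dy": 0,"dz": 0,"rx": 0,"ry": 0.004,"rz": 0,"gripper": 1},
    {"dx": 1.4,"dy": 0,"dz": 0,"rx": 0,"ry": 0.005,"rz": 0,"gripper": 1},
    {"dx": 1.4,"dy": 0,"dz": 0,"rx": 0,"ry": 0.006,"rz": 0,"gripper": 1},
    {"dx": 1.4,"dy": 0,"dz": 0,"rx": 0,"ry": 0.006,"rz": 0,"gripper": 1},
    {"dx": 1.4,"dy": 0,"dz": 0,"rx": 0,"ry": 0.006,"rz": 0,"gripper": 1}
  ]
}}

```text
t: 18.55
eef_pos: [0.5728, -0.3171, 0.0581]
ee_rot: [-3.14, 0.0, -1.302]
force: [-5.1, 45.1, 31.1]
width: 0.0445
gripper_force: 60.0
```

```bash
python3 st.py; python3 - <<'E'
from h import *; from station import arm
ims=[]
for n,b in(("top",(300,100,420,220)),("scene",(250,90,370,210))):
    f=arm.grab_frame(n); W=cloud(f).reshape(-1,3)
    ims.append(cv2.resize(f["frame"][b[1]:b[3],b[0]:b[2]][:,:,::-1],None,fx=3.3,fy=3.3,interpolation=2))
    J=np.c_[(W[:,:2]-O)@jx,(W[:,:2]-O)@jy,W[:,2]]*1000
    m=(J[:,0]>-60)&(J[:,0]<42)&(J[:,1]>-36)&(J[:,1]<12)&(J[:,2]>56)&(J[:,2]<66)
    if m.sum()>20: print(n,m.sum(),"block top z, slope",np.linalg.lstsq(np.c_[J[m,:2],np.ones(m.sum())],J[m,2],rcond=None)[0].round(3),J[m].min(0).round(1),J[m].max(0).round(1))
    m=(abs(J[:,0]-22)<20)&(abs(J[:,1]+47)<15)&(J[:,2]>65)&(J[:,2]<80)
    if m.sum()>10: print(n,"blade",m.sum(),np.median(J[m,2]),cv2.minAreaRect(J[m,:2].astype(np.float32)))
cv2.imwrite("pics/c5.png",np.hstack(ims))
E
```

```text
t 18.55 tcp jig -12.23 -15.24 z 0.058099051741459816 rot [-3.14047379e+00  4.41748284e-04 -1.30163057e+00] F [-5.1 45.1 31.1] w 0.0445449861733415 60.01737892627716
d [-1.1 -0.3  0.1] |d| 1.0 r [-0.0011  0.0004  0.0009]
Fjig -44.8 7.0 31.1 M [16.56  2.23 -0.3 ]
top 267 block top z, slope [7.0000e-03 6.0000e-03 5.9946e+01] [-49.2 -36.   56.1] [25.6  7.2 65.6]
scene 205 block top z, slope [-2.1000e-02  1.0000e-03  5.9249e+01] [-49.7 -35.9  56. ] [18.5  9.8 65.1]
```

View pics/c5.png

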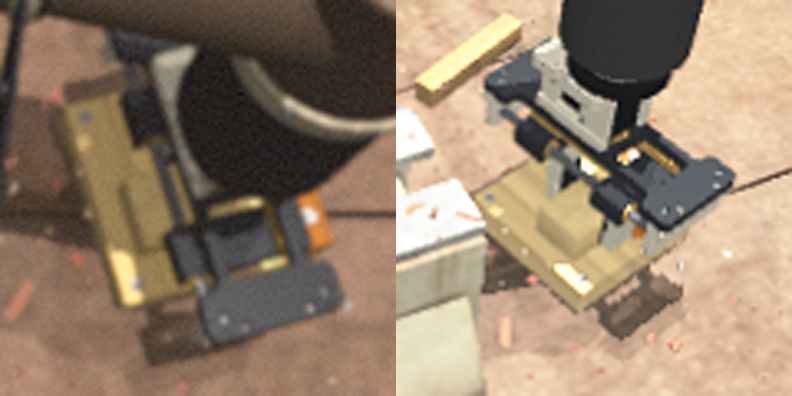

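The block lies flat on the bed, with the top level at about z = 60 mm. It's held against the fence and blade, near (570,215) in the right half. I'll trim the push a little so the fence gets a clear share.

Request:
{"op": "jog_arm", "data": {
  "targets": [
    {"dx": 0.4,"dy": 0,"dz": 0,"rx": 0,"ry": 0,"rz": 0,"gripper": 1},
    {"dx": 0.8,"dy": 0,"dz": -0.2,"rx": 0,"ry": 0.001,"rz": 0,"gripper": 1},
    {"dx": 0.8,"dy": 0,"dz": -0.4,"rx": 0,"ry": 0.001,"rz": 0,"gripper": 1},
    {"dx": 0.8,"dy": 0,"dz": -0.4,"rx": 0,"ry": 0.001,"rz": 0,"gripper": 1},
    {"dx": 0.8,"dy": 0,"dz": -0.4,"rx": 0,"ry": 0.001,"rz": 0,"gripper": 1},
    {"dx": 0.8,"dy": 0,"dz": -0.4,"rx": 0,"ry": 0.001,"rz": 0,"gripper": 1},
    {"dx": 0.8,"dy": 0,"dz": -0.4,"rx": 0,"ry": 0.001,"rz": 0,"gripper": 1},
    {"dx": 0.8,"dy": 0,"dz": -0.4,"rx": 0,"ry": 0.001,"rz": 0,"gripper": 1}
  ]
}}

```text
t: 19.32
eef_pos: [0.5728, -0.3172, 0.0581]
ee_rot: [-3.141, 0.001, -1.302]
force: [-5.4, 49.5, 29.2]
width: 0.0444
gripper_force: 60.0
```

```bash
python3 st.py
```

```text
t 19.3167 tcp jig -12.19 -15.26 z 0.05811471195738643 rot [-3.14075843e+00  5.12601654e-04 -1.30176873e+00] F [-5.4 49.5 29.2] w 0.044447897167953054 60.01626491546631
d [-1.1 -0.4  0.1] |d| 1.0 r [-0.0008  0.0005  0.0008]
Fjig -49.2 8.0 29.2 M [17.76  2.13 -0.32]
```

The push is steady: about 49 N towards the fence, 29 N down and 8 N against the blade. Handing in.

```bash
python3 -c "
from station import arm
print(arm.job_done())"
```

```text
the job is handed in; nothing more can be done
None
```

I handed the job in at about 19 s of the 67 s: the blade is home in the jig slot and released, and the arm still holds the block flat, pressed towards the fence (49 N) and down (29 N) with its long side on the blade (8 N); wax tin and glue bottle were not touched, and no verdict came back.

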